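# Pack the slim spice tin and close the end stop

## Task

A slim steel tin like the one in the wooden rack has been left standing out among the jars. Stand it upright in the rack, square and in line beside the tin that is already there, then slide the aluminium end stop up so that both tins are held snug between it and the rack's end wall.

Things in the scene. Friction and masses are not known exactly. Their poses are not given: they have to be found in the camera images.
- tin: The flat steel tin to pack, standing upright among round jars and a ramekin: 56 (x) x 28 (y) x 92 mm tall, 0.1 to 0.23 kg, paper label on both broad faces. Origin: centre of its underside; z up, x along its width, y along its thickness; half a turn about z makes no difference. Its neighbours are no taller than 92 mm and leave room for an open gripper across its width.
- packed_tin: An identical loose tin (same size, origin and axes) already standing in the rack, a broad face towards the end wall and within 6 mm of it.
- rack: Fixed wooden rack. z up, y towards the end wall, x across. Origin at shelf level (z = 0) under the middle of the end wall's inner face. Board top at z = 10 mm, from y = 16 to -254, x = -55 to 75 mm, no lips. End wall inner face at y = 0, x = -45 to 45, top z = 92 mm. Tins stand in a row along y, centred on x = 0, their x along the rack's x. Track 6 mm high at x = 55 to 69 mm.
- stop (a joint): Aluminium end stop sliding along the rack's y; value (m) = gap from end wall's to stop's inner face, 0 to 0.2. Upright plate 10 mm thick (rack frame: outer face y = -value - 0.010), x = -45 to 41, z = 12 to 88 mm; low foot 44 mm outward, top z = 16; carriage at x = 39 to 75, top z = 27 mm. About 2 N friction, stays where left; push on its outer face.
Things that resemble listed ones, but are neither listed nor needed, are in the scene too. Leave any orange look-alike of the tin alone.

How it is judged:
By the outcome, as a careful person would: the job done as asked, in the order asked, and still so for the second after the job is handed in, with the robot touching nothing.
It also fails if it takes over 48 s, if anything falls off the work surface, if the arm or the gripper's body presses on something with over 40 N, if the wrist force passes 120 N, or if a joint passes its speed limit or range.

## Robot

A 6-joint arm with a two-finger parallel gripper is mounted at the origin on the work surface. World frame = base frame: x ahead of the robot, y to its left, z up, the work surface at z = 0. Lengths are in mm, angles in rad, forces in N, time in s.
With the tool pointing down it reaches from about 425 to 1125 mm from the base axis. Payload 14.9 kg.
Tool frame: the origin (TCP) lies between the finger pads; the fingertips stand 11 mm ahead of it and the grasp point (between the pads) lies 8 mm behind it; z points along the fingers, y is the line along which they close (so a half turn about z gives the same grasp; the last joint's range is limited). The gripper opens to 91 mm and grips with 3 to 60 N. Pads are 32 mm wide; open, the fingers measure 118 mm over their backs; the gripper's body (76 mm by 178 mm) begins 60 mm behind the grasp point.
Start: joints at [-1.249, 0.379, 1.734, -0, 1.028, -0.033], TCP at [243.178, -656.416, 224.932] pointing down, gripper open.
Joint ranges: [-2.77, 2.77], [-0.74, 2.19], [0, 2.66], [-1.06, 4.2], [0.31, 2.87], [-3.08, 3.08]. Speed limits (rad/s): [1.89, 1.89, 2.39, 3.14, 3.14, 3.14].

## Interface

Orientations are given as a 3x3 rotation matrix whose columns are the frame's x, y, z axes.
In Python, from rig import sense, get_image, calibration, sign_off gives the robot as it stands. The module is installed in compiled form; this text tells all that it offers.
- The arm moves only by the tool servo_tool, never from a script. Its argument "moves" is a list of rows, each an object of numbers: "tx", "ty", "tz": the shift along the world's x, y, z in m; "ax", "ay", "az": the turn, a rotation vector about the world's x, y, z in rad; "gripper": the finger opening in m, from 0 to 0.0912. In form: [{"tx": .., "ty": .., "tz": .., "ax": .., "ay": .., "az": .., "gripper": ..}, ...]. A call has exactly 10 rows; each row shifts and turns the commanded pose from where the row before left it; what a row does not reach is not made up. A row lasts 1/8 s, in which the tool goes at most 62.5 mm and 10.7 degrees, less where a joint would pass 70% of its speed; a pose out of reach is approached as far as the arm can. A call with a gripper value outside its range is refused whole. The fingers move at their own pace and stop on an object; "force" is the grip in N (left out, the last holds). Time passes only in rows, so rows that do not move let the fingers close, or fill a call up. It gives the time, the measured TCP pose, the force, the opening and the grip force at its end, in the units of the state.
- sense(): the state, without advancing time (a new reading comes with each control period).
- get_image(name): name is "scene" or "top"; returns (picture, depth): 420x560x3 uint8, red, green, blue; 420x560 float32, mm along the optical axis (not along the pixel's ray), 0 where there is no reading.
- calibration(name): a dict with "fx", "fy", "cx", "cy" (pixels), "extrinsics" (4x4, takes a point from world to camera coordinates). Camera axes: x right, y down, z forward; pixel columns grow to the right and rows downward; lengths in mm; the calibration is good to about 2 mm. A picture is of the moment at which its call begins. calibration takes no time and is no camera call.
- sign_off(): hands the job in; it is judged then, once.
The state is a dict: "time_s": time; "q": joint angles; "joint_vel": joint speeds; "effort": joint torques, N m; "eef_pos": TCP position; "ee_rot": TCP orientation; "force": force on the tool from outside, world axes, zero at the start; "moment": the same for the moment, N m; "opening": opening from 0.0 (shut) to 1.0 (fully open); "gripper_force": force on a finger pad.
Only numpy, scipy, OpenCV 4.12 (cv2) and the standard library are available. Lean on these libraries where they do the work, as an engineer would, in place of code of your own. Each camera call takes 0.05 s, during which the arm holds its last target. There are 200 camera calls.

## Working session

There is one attempt and no reset: what is moved stays moved. The work goes in short steps, Python scripts to look and compute and a tool call to move; the robot and the scene stay as the last step left them, time stands still between calls to the robot, and variables do not carry over. Pictures are saved under pics/ and viewed, at most 10 in all, crops included, and the job is handed in when it is done.

Besides the shell and the picture viewer there is one more tool, called by a JSON object that holds its "api" and its "payload", one argument or row to a line. servo_tool: Moves the arm, as the interface text tells. Its arguments: {"type":"object","properties":{"moves":{"type":"array","items":{"type":"object","properties":{"tx":{"type":"number"},"ty":{"type":"number"},"tz":{"type":"number"},"ax":{"type":"number"},"ay":{"type":"number"},"az":{"type":"number"},"gripper":{"type":"number"}}}},"force":{"type":"number"}},"required":["moves"]}

```bash
mkdir -p pics
python3 - <<'E'
from rig import *
import cv2,numpy as np
for n in("scene","top"):
    p,d=get_image(n);c=calibration(n);np.savez(n+"0.npz",p=p,d=d)
    cv2.imwrite(f"pics/{n}0.png",p[...,::-1]);print(n,c["fx"],c["cx"],c["cy"],np.round(c["extrinsics"],3).tolist())
s=sense();print(s["time_s"],np.round(s["ee_rot"],3).tolist(),s["opening"])
E
```

```text
scene 503.8479440188315 299.90530496348646 211.72553802266765 [[-0.272, 0.962, -0.009, 131.483], [0.724, 0.198, -0.661, -359.605], [-0.634, -0.186, -0.75, 1432.709], [0.0, 0.0, 0.0, 1.0]]
top 418.1715543053816 278.6121990337524 211.08092139283153 [[0.02, -1.0, -0.023, 1.521], [-0.987, -0.017, -0.161, 524.673], [0.161, 0.026, -0.987, 857.779], [0.0, 0.0, 0.0, 1.0]]
0.1 [[0.938, 0.347, -0.0], [0.347, -0.938, 0.001], [0.0, -0.001, -1.0]] 1.000362579160943
```

View pics/scene0.png

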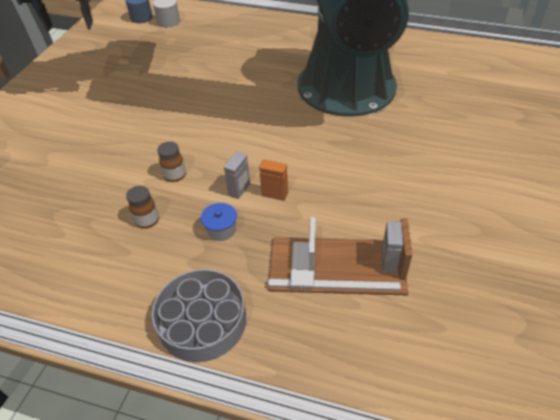

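View pics/top0.png

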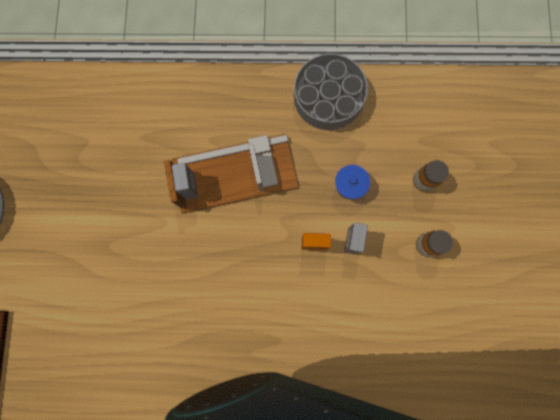

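The scene view shows the steel tin at about (237,175), an orange look-alike at (273,180), and the rack at (270–410, 220–290) with its end wall on the right. In the top view, the tin is at (357,238), the packed tin at (184,182), and the stop plate at about (263,165).

```bash
cat > h.py <<'E'
from rig import *
import cv2,numpy as np
def cloud(n,p=None,d=None):
    if p is None:p,d=get_image(n)
    c=calibration(n);v,u=np.mgrid[:420,:560];d=d.astype(float)
    P=np.stack([(u-c["cx"])*d/c["fx"],(v-c["cy"])*d/c["fy"],d,np.ones_like(d)],-1)
    W=P@np.linalg.inv(c["extrinsics"]).T
    W=W[...,:3];W[d==0]=np.nan
    return W,p
def rect(pts):
    r=cv2.minAreaRect(pts.astype(np.float32));return np.round(r[0],1),np.round(r[1],1),round(r[2],2)
def ray(n,uv,z):
    c=calibration(n);E=np.linalg.inv(c["extrinsics"]);uv=np.atleast_2d(uv)
    D=np.c_[(uv[:,0]-c["cx"])/c["fx"],(uv[:,1]-c["cy"])/c["fy"],np.ones(len(uv))]@E[:3,:3].T
    return E[:3,3]+D*((z-E[2,3])/D[:,2])[:,None]
E
python3 - <<'E'
from h import *
for n,boxes in(("top",dict(tin=(335,215,378,262),packed=(168,155,203,205),stop=(240,130,285,195),orange=(298,228,335,255))),("scene",dict(tin=(220,148,254,202),packed=(378,215,405,280),stop=(284,213,322,290),orange=(256,155,292,205)))):
    f=np.load(n+"0.npz");W,p=cloud(n,f["p"],f["d"])
    hsv=cv2.cvtColor(p,cv2.COLOR_RGB2HSV)
    print(n,"table z",np.nanmedian(W[300:310,100:200,2]) if n=="top" else np.nanmedian(W[100:120,100:200,2]))
    for k,(a,b,c,d) in boxes.items():
        w=W[b:d,a:c].reshape(-1,3);s=hsv[b:d,a:c].reshape(-1,3)
        z0={"tin":92,"packed":102,"stop":88,"orange":92}[k]
        col=(s[:,1]<90) if k!="orange" else s[:,1]>150
        m=col&(abs(w[:,2]-z0)<5);print(k,m.sum(),"z max",np.round(np.nanpercentile(w[:,2],99),1),rect(w[m,:2]) if m.sum()>3 else "", np.round(np.nanmean(w[m],0),1))
    # board
    m=(abs(W[...,2]-10)<4)&(hsv[...,1]>130)&(W[...,1]>50)&(W[...,1]<400)
    m=cv2.morphologyEx(m.astype(np.uint8),cv2.MORPH_OPEN,np.ones((3,3)))
    nn,l,st,ce=cv2.connectedComponentsWithStats(m);i=1+st[1:,4].argmax();print("board",st[i],rect(W[l==i][:,:2]),np.nanmedian(W[l==i][:,2]))
    a,b,c,d=dict(top=(145,125,310,220),scene=(255,200,425,305))[n]
    cv2.imwrite(f"pics/{n}1.png",cv2.resize(p[b:d,a:c,::-1],None,fx=4.5,fy=4.5,interpolation=cv2.INTER_CUBIC))
E
```

```text
top table z 1.33127678087601
tin 393 z max 95.6 (array([ 466.3, -150.7]), array([28.2, 56.1]), 79.75) [ 465.7 -150.2   93.1]
packed 374 z max 106.1 (array([582.3, 213.3]), array([56.4, 28.4]), 11.17) [581.6 212.6 103.3]
stop 194 z max 91.0 (array([616.5,  62.4]), array([86.3, 10. ]), 13.63) [615.5  62.   89.4]
orange 390 z max 96.3 (array([458.9, -67.1]), array([28.2, 54.3]), 0.06) [458.5 -66.9  93.2]
board [ 181  152   78   62 2631] (array([595.7, 156.2]), array([110.8, 180.1]), 13.68) 11.478098240384156
scene table z 0.5116346261921763
tin 256 z max 93.3 (array([ 467.7, -150.7]), array([29.7, 59.8]), 80.11) [ 469.8 -150.3   91.2]
packed 362 z max 103.5 (array([585.3, 213.3]), array([58.4, 28.2]), 11.47) [586.2 213.1 101.1]
stop 191 z max 88.7 (array([617.8,  62. ]), array([87.5,  9.7]), 14.78) [620.   62.5  87.4]
orange 230 z max 93.7 (array([462., -67.]), array([54.7, 28.9]), 88.08) [463.  -66.1  91.4]
board [ 316  240   83   41 1821] (array([596.4, 149.7]), array([ 99.3, 161.2]), 14.25) 9.329583954272493
```

View pics/top1.png

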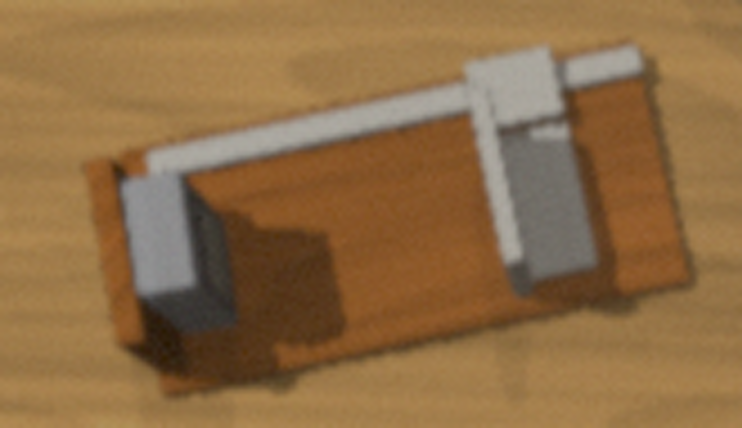

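The crop shows the wall top at x of about 90–140, the packed tin slightly skewed against it, the track along the top edge, and the stop plate at about (495,190) with its foot outward. Next I'll fit the rack frame.

Run:
```python
from h import *
for n,(a,b,c,d) in dict(top=(145,125,310,220),scene=(255,200,425,305)).items():
    f=np.load(n+"0.npz");W,p=cloud(n,f["p"],f["d"]);s=cv2.cvtColor(p,cv2.COLOR_RGB2HSV)[b:d,a:c].reshape(-1,3).astype(int);w=W[b:d,a:c].reshape(-1,3)
    g=s[:,1]<70;br=s[:,1]>110
    for k,m in dict(wall=br&(abs(w[:,2]-92)<4)&(w[:,1]>150),track=g&(abs(w[:,2]-16)<3.5)&(w[:,1]>75)&(w[:,0]>600)).items():
        print(n,k,m.sum(),rect(w[m,:2]))
    print("blue pot z", end=" ")
    h=cv2.cvtColor(p,cv2.COLOR_RGB2HSV);m=(h[...,0]>105)&(h[...,0]<130)&(h[...,1]>180)&(W[...,0]>380)&(W[...,2]>20)
    q=W[m];print(np.round(np.percentile(q,[2,98],0),0).tolist())
```

```text
top wall 276 (array([576.1, 235.4]), array([45.7, 85.7]), 79.45)
top track 400 (array([658.3, 166.4]), array([ 17.9, 169.9]), 13.55)
blue pot z [[589.0, -117.0, 51.0], [589.0, -117.0, 51.0]]
scene wall 240 (array([578.5, 236.6]), array([89.8, 13.7]), 12.33)
scene track 604 (array([648.7, 154.9]), array([ 44. , 176.2]), 15.28)
blue pot z Traceback (most recent call last):
  File "<stdin>", line 9, in <module>
    return _quantile_unchecked(
        a, q, axis, out, overwrite_input, method, keepdims, weights)
    return _ureduce(a,
                    func=_quantile_ureduce_func,
    ...<5 lines>...
                    overwrite_input=overwrite_input,
                    method=method)
    r = func(a, **kwargs)
    result = _quantile(arr,
                       quantiles=q,
    ...<2 lines>...
                       out=out,
                       weights=wgt)
    slices_having_nans = np.isnan(arr[-1, ...])
                                  ~~~^^^^^^^^^
IndexError: index -1 is out of bounds for axis 0 with size 0
```

Run:
```python
from h import *
f=np.load("top0.npz");p=f["p"];h=cv2.cvtColor(p,cv2.COLOR_RGB2HSV)
c=ray("top",np.array([[690,283],[642,42],[165,395]])/4.5+[145,125],10)[:,:2]
print(np.round(c,1)); e=[c[0]-c[1],c[0]-c[2]]
print([ (round(np.linalg.norm(v),1),round(np.degrees(np.arctan2(v[1],v[0])),2)) for v in e])
for a in(13.3,13.7,14.1):
    r=np.radians(a);X=np.array([np.cos(r),np.sin(r)]);Y=np.array([-X[1],X[0]])
    # frame origin candidates
    o1=(c[0]+c[1])/2-10*X+254*Y
    print(a,"origin from board right edge",o1)
    for n,q in dict(wallsc=(578.5,236.6),stT=(616.5,62.4),stS=(617.8,62),pkT=(582.3,213.3),pkS=(585.3,213.3),trk=(658.3,166.4)).items():
        print(n,np.round([(np.array(q)-o1)@X,(np.array(q)-o1)@Y],1),end=" ")
    print()
```

```text
[[583.4 -31.1]
 [709.   -5. ]
 [522.3 229.5]]
[(np.float64(128.2), np.float64(-168.24)), (np.float64(267.7), np.float64(-76.8))]
13.3 origin from board right edge [578.04128145 226.82323284]
wallsc [2.7 9.4] stT [  -0.4 -168.9] stS [   0.8 -169.5] pkT [  1.  -14.1] pkS [  4.  -14.8] trk [ 64.2 -77.3] 
13.7 origin from board right edge [576.33332312 226.34139154]
wallsc [4.5 9.5] stT [   0.2 -168.8] stS [   1.4 -169.5] pkT [  2.7 -14.1] pkS [  5.6 -14.8] trk [ 65.4 -77.6] 
14.1 origin from board right edge [574.62877027 225.84763829]
wallsc [6.4 9.5] stT [   0.8 -168.7] stS [   2.  -169.4] pkT [  4.4 -14. ] pkS [  7.3 -14.8] trk [ 66.7 -78. ]
```

{"api": "servo_tool", "payload": {
  "force": 25,
  "moves": [
    {"tx": 0.0224, "ty": 0.0506, "az": 0.104, "gripper": 0.091},
    {"tx": 0.0224, "ty": 0.0506, "az": 0.104, "gripper": 0.091},
    {"tx": 0.0224, "ty": 0.0506, "az": 0.104, "gripper": 0.091},
    {"tx": 0.0224, "ty": 0.0506, "az": 0.104, "gripper": 0.091},
    {"tx": 0.0224, "ty": 0.0506, "az": 0.104, "gripper": 0.091},
    {"tx": 0.0224, "ty": 0.0506, "az": 0.104, "gripper": 0.091},
    {"tx": 0.0224, "ty": 0.0506, "az": 0.104, "gripper": 0.091},
    {"tx": 0.0224, "ty": 0.0506, "az": 0.104, "gripper": 0.091},
    {"tx": 0.0224, "ty": 0.0506, "az": 0.104, "gripper": 0.091},
    {"tx": 0.0224, "ty": 0.0506, "az": 0.104, "gripper": 0.091}
  ]
}}

```text
invalid input at $.moves[0]: expected keys tx, ty, tz, ax, ay, az, gripper
```

{"api": "servo_tool", "payload": {
  "force": 25,
  "moves": [
    {"tx": 0.0224, "ty": 0.0506, "tz": 0, "ax": 0, "ay": 0, "az": 0.104, "gripper": 0.091},
    {"tx": 0.0224, "ty": 0.0506, "tz": 0, "ax": 0, "ay": 0, "az": 0.104, "gripper": 0.091},
    {"tx": 0.0224, "ty": 0.0506, "tz": 0, "ax": 0, "ay": 0, "az": 0.104, "gripper": 0.091},
    {"tx": 0.0224, "ty": 0.0506, "tz": 0, "ax": 0, "ay": 0, "az": 0.104, "gripper": 0.091},
    {"tx": 0.0224, "ty": 0.0506, "tz": 0, "ax": 0, "ay": 0, "az": 0.104, "gripper": 0.091},
    {"tx": 0.0224, "ty": 0.0506, "tz": 0, "ax": 0, "ay": 0, "az": 0.104, "gripper": 0.091},
    {"tx": 0.0224, "ty": 0.0506, "tz": 0, "ax": 0, "ay": 0, "az": 0.104, "gripper": 0.091},
    {"tx": 0.0224, "ty": 0.0506, "tz": 0, "ax": 0, "ay": 0, "az": 0.104, "gripper": 0.091},
    {"tx": 0.0224, "ty": 0.0506, "tz": 0, "ax": 0, "ay": 0, "az": 0.104, "gripper": 0.091},
    {"tx": 0.0224, "ty": 0.0506, "tz": 0, "ax": 0, "ay": 0, "az": 0.104, "gripper": 0.091}
  ]
}}

```text
time_s: 1.35
eef_pos: [467.6, -148.7, 225.0]
ee_rot: [[0.172, 0.985, 0.0], [0.985, -0.172, -0.0], [-0.0, 0.0, -1.0]]
force: [0.8, -1.1, 0.2]
opening: 0.998
gripper_force: 0.0
```

{"api": "servo_tool", "payload": {
  "moves": [
    {"tx": 0, "ty": 0, "tz": 0, "ax": 0, "ay": 0, "az": -0.003, "gripper": 0.091},
    {"tx": 0, "ty": 0, "tz": -0.03, "ax": 0, "ay": 0, "az": 0, "gripper": 0.091},
    {"tx": 0, "ty": 0, "tz": -0.04, "ax": 0, "ay": 0, "az": 0, "gripper": 0.091},
    {"tx": 0, "ty": 0, "tz": -0.035, "ax": 0, "ay": 0, "az": 0, "gripper": 0.091},
    {"tx": 0, "ty": 0, "tz": -0.025, "ax": 0, "ay": 0, "az": 0, "gripper": 0.091},
    {"tx": 0, "ty": 0, "tz": -0.02, "ax": 0, "ay": 0, "az": 0, "gripper": 0.091},
    {"tx": 0, "ty": 0, "tz": -0.018, "ax": 0, "ay": 0, "az": 0, "gripper": 0.091},
    {"tx": 0, "ty": 0, "tz": 0, "ax": 0, "ay": 0, "az": 0, "gripper": 0.091},
    {"tx": 0, "ty": 0, "tz": 0, "ax": 0, "ay": 0, "az": 0, "gripper": 0.07},
    {"tx": 0, "ty": 0, "tz": 0, "ax": 0, "ay": 0, "az": 0, "gripper": 0.05}
  ]
}}

```text
time_s: 2.6
eef_pos: [467.7, -150.6, 57.7]
ee_rot: [[0.178, 0.984, 0.001], [0.984, -0.178, -0.0], [-0.0, 0.001, -1.0]]
force: [-0.1, 0.4, 1.1]
opening: 0.812
gripper_force: 0.0
```

{"api": "servo_tool", "payload": {
  "moves": [
    {"tx": 0, "ty": 0, "tz": 0, "ax": 0, "ay": 0, "az": 0, "gripper": 0.045},
    {"tx": 0, "ty": 0, "tz": 0, "ax": 0, "ay": 0, "az": 0, "gripper": 0.045},
    {"tx": 0, "ty": 0, "tz": 0, "ax": 0, "ay": 0, "az": 0, "gripper": 0.045},
    {"tx": 0, "ty": 0, "tz": 0, "ax": 0, "ay": 0, "az": 0, "gripper": 0.045},
    {"tx": 0, "ty": 0, "tz": 0, "ax": 0, "ay": 0, "az": 0, "gripper": 0.045},
    {"tx": 0, "ty": 0, "tz": 0, "ax": 0, "ay": 0, "az": 0, "gripper": 0.045},
    {"tx": 0, "ty": 0, "tz": 0, "ax": 0, "ay": 0, "az": 0, "gripper": 0.045},
    {"tx": 0, "ty": 0, "tz": 0.01, "ax": 0, "ay": 0, "az": 0, "gripper": 0.045},
    {"tx": 0, "ty": 0, "tz": 0.03, "ax": 0, "ay": 0, "az": 0, "gripper": 0.045},
    {"tx": 0, "ty": 0, "tz": 0.04, "ax": 0, "ay": 0, "az": 0, "gripper": 0.045}
  ]
}}

```text
time_s: 3.85
eef_pos: [466.5, -150.2, 137.7]
ee_rot: [[0.178, 0.984, -0.002], [0.984, -0.178, 0.001], [0.0, -0.002, -1.0]]
force: [0.5, -0.4, -1.8]
opening: 0.609
gripper_force: 25.0
```

{"api": "servo_tool", "payload": {
  "moves": [
    {"tx": 0, "ty": 0, "tz": 0.04, "ax": 0, "ay": 0, "az": 0, "gripper": 0.045},
    {"tx": 0.0155, "ty": 0.0414, "tz": 0.02, "ax": 0, "ay": 0, "az": 0.0514, "gripper": 0.045},
    {"tx": 0.0155, "ty": 0.0414, "tz": 0, "ax": 0, "ay": 0, "az": 0.0514, "gripper": 0.045},
    {"tx": 0.0155, "ty": 0.0414, "tz": 0, "ax": 0, "ay": 0, "az": 0.0514, "gripper": 0.045},
    {"tx": 0.0155, "ty": 0.0414, "tz": 0, "ax": 0, "ay": 0, "az": 0.0514, "gripper": 0.045},
    {"tx": 0.0155, "ty": 0.0414, "tz": 0, "ax": 0, "ay": 0, "az": 0.0514, "gripper": 0.045},
    {"tx": 0.0155, "ty": 0.0414, "tz": 0, "ax": 0, "ay": 0, "az": 0.0514, "gripper": 0.045},
    {"tx": 0.0155, "ty": 0.0414, "tz": 0, "ax": 0, "ay": 0, "az": 0.0514, "gripper": 0.045},
    {"tx": 0.0155, "ty": 0.0414, "tz": 0, "ax": 0, "ay": 0, "az": 0.0514, "gripper": 0.045},
    {"tx": 0, "ty": 0, "tz": 0, "ax": 0, "ay": 0, "az": 0, "gripper": 0.045}
  ]
}}

```text
time_s: 5.1
eef_pos: [591.7, 183.0, 197.4]
ee_rot: [[-0.233, 0.972, 0.001], [0.972, 0.233, 0.0], [0.0, 0.001, -1.0]]
force: [0.2, -0.7, -1.6]
opening: 0.613
gripper_force: 25.0
```

Run:
```python
from h import *
W,p=cloud("scene");cv2.imwrite("pics/scene2.png",cv2.resize(p[120:320,220:480,::-1],None,fx=3,fy=3))
s=sense();print(s["eef_pos"],s["ee_rot"])
```

```text
[591.03729295 181.6374935  197.11388516] [[-2.31565943e-01  9.72819187e-01 -2.10317891e-04]
 [ 9.72819208e-01  2.31565924e-01 -1.10243022e-04]
 [-5.85440703e-05 -2.30129813e-04 -9.99999972e-01]]
```

View pics/scene2.png

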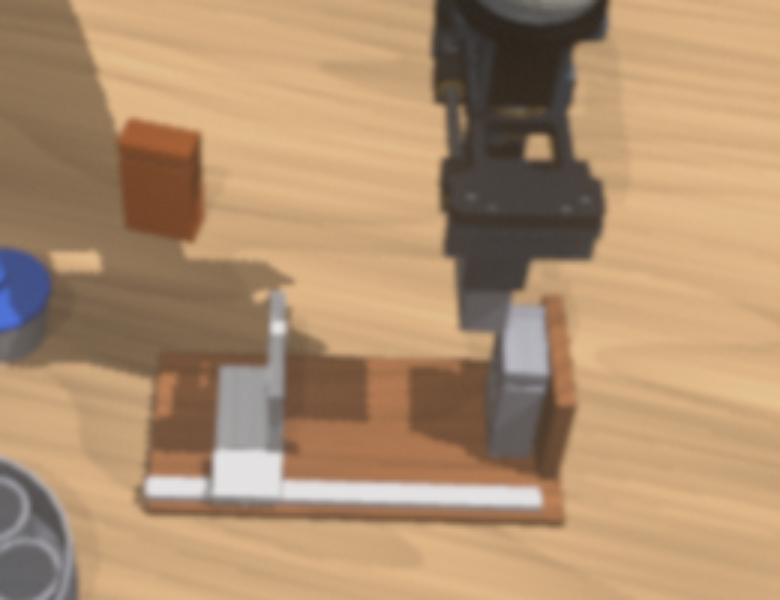

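The tin is held upright above the rack, behind the packed tin in this view (packed tin about (520,380), wall (560,390), stop (275,390)). I'll lower it now.

{"api": "servo_tool", "payload": {
  "moves": [
    {"tx": 0, "ty": -0.001, "tz": -0.02, "ax": 0, "ay": 0, "az": 0, "gripper": 0.045},
    {"tx": 0, "ty": 0, "tz": -0.025, "ax": 0, "ay": 0, "az": 0, "gripper": 0.045},
    {"tx": 0, "ty": 0, "tz": -0.025, "ax": 0, "ay": 0, "az": 0, "gripper": 0.045},
    {"tx": 0, "ty": 0, "tz": -0.02, "ax": 0, "ay": 0, "az": 0, "gripper": 0.045},
    {"tx": 0, "ty": 0, "tz": -0.015, "ax": 0, "ay": 0, "az": 0, "gripper": 0.045},
    {"tx": 0, "ty": 0, "tz": -0.01, "ax": 0, "ay": 0, "az": 0, "gripper": 0.045},
    {"tx": 0, "ty": 0, "tz": -0.008, "ax": 0, "ay": 0, "az": 0, "gripper": 0.045},
    {"tx": 0, "ty": 0, "tz": -0.004, "ax": 0, "ay": 0, "az": 0, "gripper": 0.045},
    {"tx": 0, "ty": 0, "tz": 0, "ax": 0, "ay": 0, "az": 0, "gripper": 0.045},
    {"tx": 0, "ty": 0, "tz": 0, "ax": 0, "ay": 0, "az": 0, "gripper": 0.045}
  ]
}}

```text
time_s: 6.4
eef_pos: [591.4, 179.9, 70.4]
ee_rot: [[-0.23, 0.973, 0.001], [0.973, 0.23, 0.0], [0.0, 0.001, -1.0]]
force: [0.0, -0.1, -1.2]
opening: 0.613
gripper_force: 25.0
```

Run:
```python
from h import *
W,p=cloud("scene");cv2.imwrite("pics/scene3.png",cv2.resize(p[180:300,260:420,::-1],None,fx=5,fy=5))
s=sense();print(s["eef_pos"],s["force"])
```

```text
[591.45217557 179.87526463  70.3629187 ] [ 0.09224045  0.0635599  -0.81444343]
```

View pics/scene3.png

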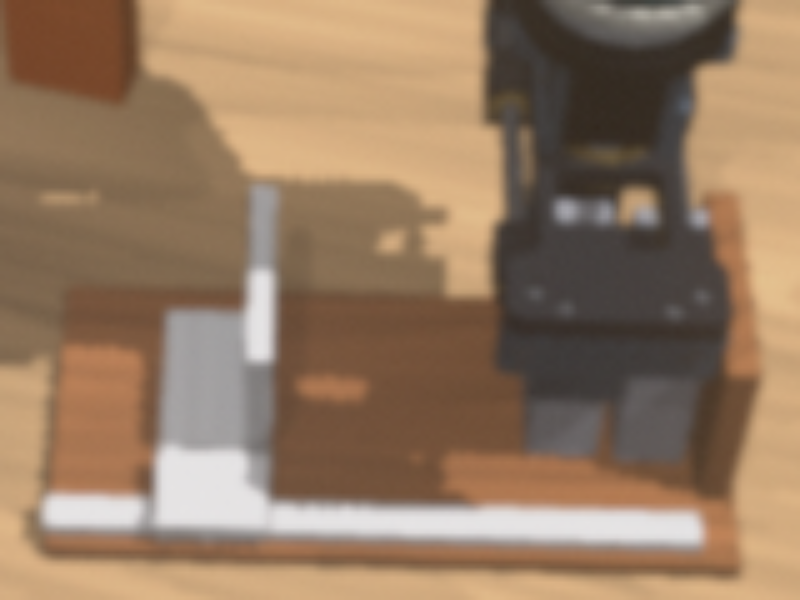

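Both tins stand side by side with a small gap between them (bases at about (565,430) and (655,430)). I'll ease it down to contact.

{"api": "servo_tool", "payload": {
  "moves": [
    {"tx": 0, "ty": 0, "tz": -0.001, "ax": 0, "ay": 0, "az": 0, "gripper": 0.045},
    {"tx": 0, "ty": 0, "tz": -0.0007, "ax": 0, "ay": 0, "az": 0, "gripper": 0.045},
    {"tx": 0, "ty": 0, "tz": -0.0005, "ax": 0, "ay": 0, "az": 0, "gripper": 0.045},
    {"tx": 0, "ty": 0, "tz": -0.0003, "ax": 0, "ay": 0, "az": 0, "gripper": 0.045},
    {"tx": 0, "ty": 0, "tz": 0, "ax": 0, "ay": 0, "az": 0, "gripper": 0.045},
    {"tx": 0, "ty": 0, "tz": 0, "ax": 0, "ay": 0, "az": 0, "gripper": 0.045},
    {"tx": 0, "ty": 0, "tz": 0, "ax": 0, "ay": 0, "az": 0, "gripper": 0.045},
    {"tx": 0, "ty": 0, "tz": 0, "ax": 0, "ay": 0, "az": 0, "gripper": 0.045},
    {"tx": 0, "ty": 0, "tz": 0, "ax": 0, "ay": 0, "az": 0, "gripper": 0.045},
    {"tx": 0, "ty": 0, "tz": 0, "ax": 0, "ay": 0, "az": 0, "gripper": 0.045}
  ]
}}

```text
time_s: 7.7
eef_pos: [591.2, 179.8, 67.4]
ee_rot: [[-0.23, 0.973, -0.0], [0.973, 0.23, -0.0], [-0.0, -0.0, -1.0]]
force: [0.2, 0.7, 0.2]
opening: 0.617
gripper_force: 25.0
```

{"api": "servo_tool", "payload": {
  "moves": [
    {"tx": 0, "ty": 0, "tz": -0.0004, "ax": 0, "ay": 0, "az": 0, "gripper": 0.045},
    {"tx": 0, "ty": 0, "tz": 0, "ax": 0, "ay": 0, "az": 0, "gripper": 0.058},
    {"tx": 0, "ty": 0, "tz": 0, "ax": 0, "ay": 0, "az": 0, "gripper": 0.065},
    {"tx": 0, "ty": 0, "tz": 0, "ax": 0, "ay": 0, "az": 0, "gripper": 0.08},
    {"tx": 0, "ty": 0, "tz": 0, "ax": 0, "ay": 0, "az": 0, "gripper": 0.09},
    {"tx": 0, "ty": 0, "tz": 0, "ax": 0, "ay": 0, "az": 0, "gripper": 0.09},
    {"tx": 0, "ty": 0, "tz": 0.01, "ax": 0, "ay": 0, "az": 0, "gripper": 0.09},
    {"tx": 0, "ty": 0, "tz": 0.03, "ax": 0, "ay": 0, "az": 0, "gripper": 0.09},
    {"tx": 0, "ty": 0, "tz": 0.04, "ax": 0, "ay": 0, "az": 0, "gripper": 0.09},
    {"tx": 0, "ty": 0, "tz": 0.04, "ax": 0, "ay": 0, "az": 0, "gripper": 0.09}
  ]
}}

```text
time_s: 8.95
eef_pos: [591.1, 179.8, 188.9]
ee_rot: [[-0.23, 0.973, 0.0], [0.973, 0.23, 0.0], [0.0, 0.0, -1.0]]
force: [0.2, 0.3, 0.4]
opening: 0.983
gripper_force: 0.0
```

{"api": "servo_tool", "payload": {
  "moves": [
    {"tx": 0.0079, "ty": -0.0332, "tz": 0, "ax": 0, "ay": 0, "az": 0, "gripper": 0.05},
    {"tx": 0.0079, "ty": -0.0332, "tz": 0, "ax": 0, "ay": 0, "az": 0, "gripper": 0.05},
    {"tx": 0.0079, "ty": -0.0332, "tz": 0, "ax": 0, "ay": 0, "az": 0, "gripper": 0.05},
    {"tx": 0.0079, "ty": -0.0332, "tz": 0, "ax": 0, "ay": 0, "az": 0, "gripper": 0.05},
    {"tx": 0.0079, "ty": -0.0332, "tz": 0, "ax": 0, "ay": 0, "az": 0, "gripper": 0.05},
    {"tx": 0, "ty": 0, "tz": -0.04, "ax": 0, "ay": 0, "az": 0, "gripper": 0.05},
    {"tx": 0, "ty": 0, "tz": -0.04, "ax": 0, "ay": 0, "az": 0, "gripper": 0.05},
    {"tx": 0, "ty": 0, "tz": -0.033, "ax": 0, "ay": 0, "az": 0, "gripper": 0.05},
    {"tx": 0, "ty": 0, "tz": -0.02, "ax": 0, "ay": 0, "az": 0, "gripper": 0.05},
    {"tx": 0, "ty": 0, "tz": 0, "ax": 0, "ay": 0, "az": 0, "gripper": 0.05}
  ]
}}

```text
time_s: 10.2
eef_pos: [630.2, 13.8, 53.4]
ee_rot: [[-0.23, 0.973, -0.002], [0.973, 0.23, 0.0], [0.0, -0.002, -1.0]]
force: [-1.1, 0.3, -0.7]
opening: 0.548
gripper_force: 0.0
```

Run:
```python
from h import *
for n,(a,b,c,d),z in(("top",(168,155,245,205),102),("scene",(340,205,405,290),102)):
    W,p=cloud(n);s=cv2.cvtColor(p,cv2.COLOR_RGB2HSV)
    M=((abs(W[...,2]-z)<5)&(s[...,1]<100));k=np.zeros_like(M);k[b:d,a:c]=1;M=(M&k).astype(np.uint8)
    nn,l,st,ce=cv2.connectedComponentsWithStats(M,connectivity=4)
    for i in range(1,nn):
        if st[i,4]>40:print(n,st[i,4],rect(W[l==i][:,:2]))
    if n=="scene":cv2.imwrite("pics/scene4.png",cv2.resize(p[180:300,260:420,::-1],None,fx=5,fy=5))
s=sense();print(s["eef_pos"],s["force"])
```

```text
top 51 (array([599.2, 222.1]), array([20.1, 17.1]), 5.4)
scene 363 (array([592.7, 178.7]), array([58. , 28.3]), 13.55)
scene 359 (array([584.1, 213.1]), array([58.3, 28.5]), 11.08)
[631.3901757   13.80769953  55.1662078 ] [-1.2536603  -0.32350454 -0.10986329]
```

View pics/scene4.png

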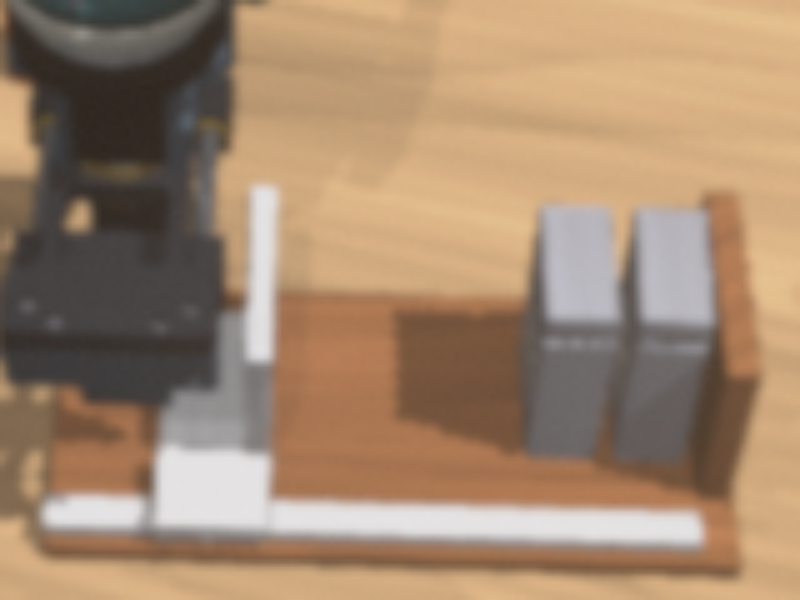

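Both tins stand upright and in line, with a gap of about 7 mm (top faces at (575,265) and (670,265)). The fingers are behind the stop plate at (260,270). I'll push it along the rack's y axis.

{"api": "servo_tool", "payload": {
  "moves": [
    {"tx": -0.0025, "ty": 0.0107, "tz": 0, "ax": 0, "ay": 0, "az": 0, "gripper": 0.05},
    {"tx": -0.0025, "ty": 0.0107, "tz": 0, "ax": 0, "ay": 0, "az": 0, "gripper": 0.05},
    {"tx": -0.0012, "ty": 0.0054, "tz": 0, "ax": 0, "ay": 0, "az": 0, "gripper": 0.05},
    {"tx": -0.0012, "ty": 0.0054, "tz": 0, "ax": 0, "ay": 0, "az": 0, "gripper": 0.05},
    {"tx": -0.0025, "ty": 0.0107, "tz": 0, "ax": 0, "ay": 0, "az": 0, "gripper": 0.05},
    {"tx": -0.0025, "ty": 0.0107, "tz": 0, "ax": 0, "ay": 0, "az": 0, "gripper": 0.05},
    {"tx": -0.0025, "ty": 0.0107, "tz": 0, "ax": 0, "ay": 0, "az": 0, "gripper": 0.05},
    {"tx": -0.0025, "ty": 0.0107, "tz": 0, "ax": 0, "ay": 0, "az": 0, "gripper": 0.05},
    {"tx": -0.0025, "ty": 0.0107, "tz": 0, "ax": 0, "ay": 0, "az": 0, "gripper": 0.05},
    {"tx": -0.0012, "ty": 0.0054, "tz": 0, "ax": 0, "ay": 0, "az": 0, "gripper": 0.05}
  ]
}}

```text
time_s: 11.55
eef_pos: [609.2, 105.6, 53.9]
ee_rot: [[-0.231, 0.973, -0.0], [0.973, 0.231, -0.0], [0.0, -0.0, -1.0]]
force: [-1.1, -1.5, 0.4]
opening: 0.551
gripper_force: 1.1
```

Run:
```python
from h import *
W,p=cloud("scene");cv2.imwrite("pics/scene5.png",cv2.resize(p[180:300,260:420,::-1],None,fx=5,fy=5))
s=sense();print(s["eef_pos"],s["force"],s["time_s"])
```

```text
[609.17251957 105.94184267  53.89141684] [-0.92363599  0.19986935 -0.03650139] 11.6
```

View pics/scene5.png

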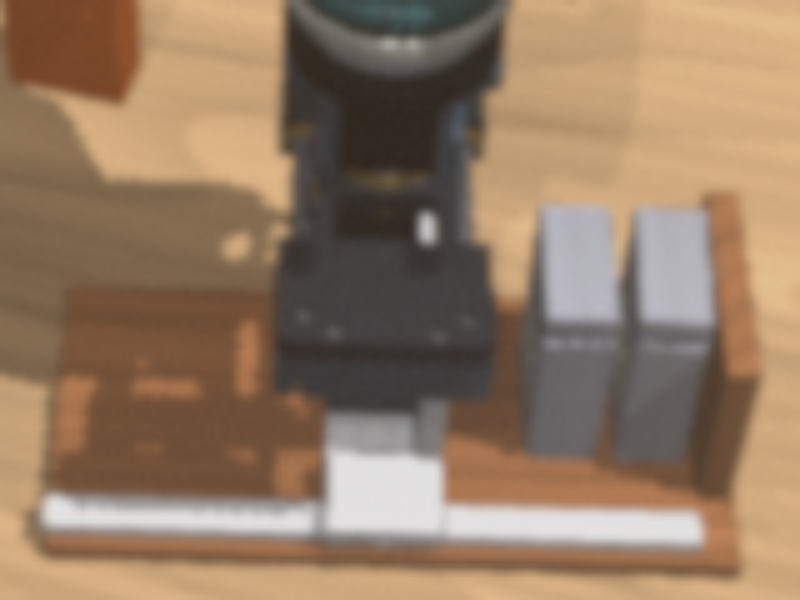

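The stop is moving with the fingers (carriage now at about (385,495)), and the tins have not moved.

{"api": "servo_tool", "payload": {
  "moves": [
    {"tx": -0.0012, "ty": 0.0054, "tz": 0, "ax": 0, "ay": 0, "az": 0, "gripper": 0.05},
    {"tx": -0.0012, "ty": 0.0054, "tz": 0, "ax": 0, "ay": 0, "az": 0, "gripper": 0.05},
    {"tx": -0.0012, "ty": 0.0054, "tz": 0, "ax": 0, "ay": 0, "az": 0, "gripper": 0.05},
    {"tx": -0.0012, "ty": 0.0049, "tz": 0, "ax": 0, "ay": 0, "az": 0, "gripper": 0.05},
    {"tx": -0.0012, "ty": 0.0049, "tz": 0, "ax": 0, "ay": 0, "az": 0, "gripper": 0.05},
    {"tx": -0.0007, "ty": 0.0029, "tz": 0, "ax": 0, "ay": 0, "az": 0, "gripper": 0.05},
    {"tx": -0.0005, "ty": 0.0019, "tz": 0, "ax": 0, "ay": 0, "az": 0, "gripper": 0.05},
    {"tx": -0.0005, "ty": 0.0019, "tz": 0, "ax": 0, "ay": 0, "az": 0, "gripper": 0.05},
    {"tx": -0.0005, "ty": 0.0019, "tz": 0, "ax": 0, "ay": 0, "az": 0, "gripper": 0.05},
    {"tx": -0.0005, "ty": 0.0019, "tz": 0, "ax": 0, "ay": 0, "az": 0, "gripper": 0.05}
  ]
}}

```text
time_s: 12.85
eef_pos: [601.0, 141.4, 54.1]
ee_rot: [[-0.23, 0.973, 0.0], [0.973, 0.23, 0.0], [-0.0, 0.0, -1.0]]
force: [1.2, -2.8, -2.2]
opening: 0.549
gripper_force: 1.4
```

{"api": "servo_tool", "payload": {
  "moves": [
    {"tx": -0.0003, "ty": 0.001, "tz": 0, "ax": 0, "ay": 0, "az": 0, "gripper": 0.05},
    {"tx": -0.0002, "ty": 0.001, "tz": 0, "ax": 0, "ay": 0, "az": 0, "gripper": 0.05},
    {"tx": -0.0002, "ty": 0.001, "tz": 0, "ax": 0, "ay": 0, "az": 0, "gripper": 0.05},
    {"tx": 0, "ty": 0, "tz": 0, "ax": 0, "ay": 0, "az": 0, "gripper": 0.05},
    {"tx": 0, "ty": 0, "tz": 0, "ax": 0, "ay": 0, "az": 0, "gripper": 0.05},
    {"tx": 0, "ty": 0, "tz": 0, "ax": 0, "ay": 0, "az": 0, "gripper": 0.05},
    {"tx": 0, "ty": 0, "tz": 0, "ax": 0, "ay": 0, "az": 0, "gripper": 0.05},
    {"tx": 0, "ty": 0, "tz": 0, "ax": 0, "ay": 0, "az": 0, "gripper": 0.05},
    {"tx": 0, "ty": 0, "tz": 0, "ax": 0, "ay": 0, "az": 0, "gripper": 0.05},
    {"tx": 0, "ty": 0, "tz": 0, "ax": 0, "ay": 0, "az": 0, "gripper": 0.05}
  ]
}}

```text
time_s: 14.1
eef_pos: [600.2, 144.4, 54.0]
ee_rot: [[-0.23, 0.973, -0.0], [0.973, 0.23, 0.0], [0.0, -0.0, -1.0]]
force: [0.2, 0.6, -0.4]
opening: 0.547
gripper_force: 0.0
```

{"api": "servo_tool", "payload": {
  "moves": [
    {"tx": -0.0002, "ty": 0.001, "tz": 0, "ax": 0, "ay": 0, "az": 0, "gripper": 0.05},
    {"tx": 0, "ty": 0, "tz": 0, "ax": 0, "ay": 0, "az": 0, "gripper": 0.05},
    {"tx": -0.0002, "ty": 0.001, "tz": 0, "ax": 0, "ay": 0, "az": 0, "gripper": 0.05},
    {"tx": 0, "ty": 0, "tz": 0, "ax": 0, "ay": 0, "az": 0, "gripper": 0.05},
    {"tx": -0.0002, "ty": 0.0005, "tz": 0, "ax": 0, "ay": 0, "az": 0, "gripper": 0.05},
    {"tx": 0, "ty": 0, "tz": 0, "ax": 0, "ay": 0, "az": 0, "gripper": 0.05},
    {"tx": -0.0002, "ty": 0.0005, "tz": 0, "ax": 0, "ay": 0, "az": 0, "gripper": 0.05},
    {"tx": 0, "ty": 0, "tz": 0, "ax": 0, "ay": 0, "az": 0, "gripper": 0.05},
    {"tx": 0, "ty": 0.0005, "tz": 0, "ax": 0, "ay": 0, "az": 0, "gripper": 0.05},
    {"tx": 0, "ty": 0.0005, "tz": 0, "ax": 0, "ay": 0, "az": 0, "gripper": 0.05}
  ]
}}

```text
time_s: 15.35
eef_pos: [599.3, 148.4, 54.0]
ee_rot: [[-0.23, 0.973, -0.0], [0.973, 0.23, -0.0], [-0.0, -0.0, -1.0]]
force: [-1.5, -4.4, 2.0]
opening: 0.545
gripper_force: 2.1
```

Run:
```python
from h import *
W,p=cloud("scene");cv2.imwrite("pics/scene6.png",cv2.resize(p[180:300,260:420,::-1],None,fx=5,fy=5))
s=sense();print(s["eef_pos"],s["force"],s["time_s"])
```

```text
[599.19801978 148.38179724  53.98525262] [-1.59078797 -4.48591809  1.95712379] 15.4
```

View pics/scene6.png

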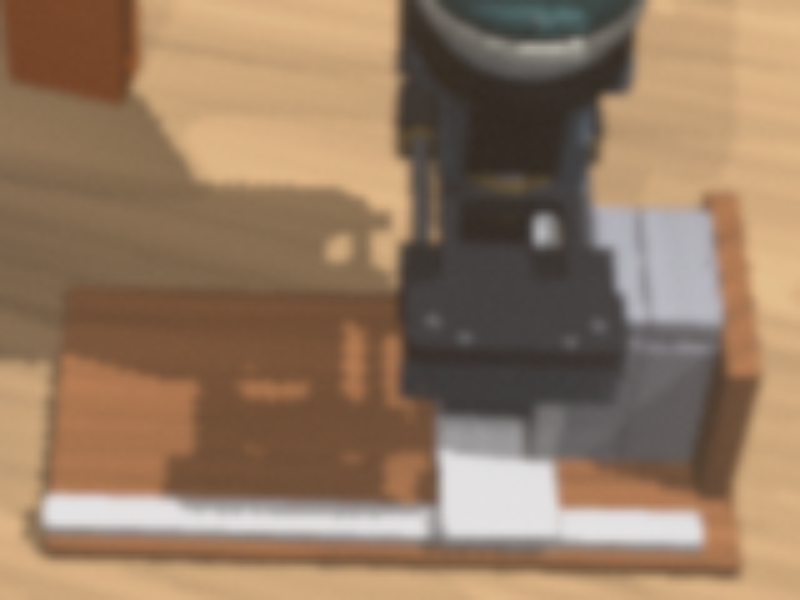

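The tins now touch each other (seam at about (640,260)) and the stop plate bears on the new tin. The force is only 4.5 N, so I'll keep easing it in until the force rises.

{"api": "servo_tool", "payload": {
  "moves": [
    {"tx": -0.0001, "ty": 0.0005, "tz": 0, "ax": 0, "ay": 0, "az": 0, "gripper": 0.05},
    {"tx": 0, "ty": 0, "tz": 0, "ax": 0, "ay": 0, "az": 0, "gripper": 0.05},
    {"tx": -0.0001, "ty": 0.0005, "tz": 0, "ax": 0, "ay": 0, "az": 0, "gripper": 0.05},
    {"tx": 0, "ty": 0, "tz": 0, "ax": 0, "ay": 0, "az": 0, "gripper": 0.05},
    {"tx": -0.0001, "ty": 0.0005, "tz": 0, "ax": 0, "ay": 0, "az": 0, "gripper": 0.05},
    {"tx": 0, "ty": 0, "tz": 0, "ax": 0, "ay": 0, "az": 0, "gripper": 0.05},
    {"tx": 0, "ty": 0, "tz": 0, "ax": 0, "ay": 0, "az": 0, "gripper": 0.05},
    {"tx": 0, "ty": 0, "tz": 0, "ax": 0, "ay": 0, "az": 0, "gripper": 0.05},
    {"tx": 0, "ty": 0, "tz": 0, "ax": 0, "ay": 0, "az": 0, "gripper": 0.05},
    {"tx": 0, "ty": 0, "tz": 0, "ax": 0, "ay": 0, "az": 0, "gripper": 0.05}
  ]
}}

```text
time_s: 16.65
eef_pos: [599.1, 148.8, 54.1]
ee_rot: [[-0.231, 0.973, -0.0], [0.973, 0.231, -0.002], [-0.001, -0.0, -1.0]]
force: [0.4, -15.6, 2.1]
opening: 0.546
gripper_force: 8.2
```

The force rose to 15.6 N with no further travel, so the tins are snug. I'll back off and check.

{"api": "servo_tool", "payload": {
  "moves": [
    {"tx": 0.0005, "ty": -0.002, "tz": 0, "ax": 0, "ay": 0, "az": 0, "gripper": 0.05},
    {"tx": 0.0012, "ty": -0.005, "tz": 0, "ax": 0, "ay": 0, "az": 0, "gripper": 0.05},
    {"tx": 0.0047, "ty": -0.02, "tz": 0, "ax": 0, "ay": 0, "az": 0, "gripper": 0.05},
    {"tx": 0.007, "ty": -0.03, "tz": 0, "ax": 0, "ay": 0, "az": 0, "gripper": 0.05},
    {"tx": 0, "ty": 0, "tz": 0.05, "ax": 0, "ay": 0, "az": 0, "gripper": 0.05},
    {"tx": 0, "ty": 0, "tz": 0.05, "ax": 0, "ay": 0, "az": 0, "gripper": 0.05},
    {"tx": 0, "ty": -0.04, "tz": 0.02, "ax": 0, "ay": 0, "az": 0, "gripper": 0.05},
    {"tx": 0, "ty": -0.04, "tz": 0, "ax": 0, "ay": 0, "az": 0, "gripper": 0.05},
    {"tx": 0, "ty": -0.04, "tz": 0, "ax": 0, "ay": 0, "az": 0, "gripper": 0.05},
    {"tx": 0, "ty": 0, "tz": 0, "ax": 0, "ay": 0, "az": 0, "gripper": 0.05}
  ]
}}

```text
time_s: 17.9
eef_pos: [612.5, -30.1, 174.2]
ee_rot: [[-0.227, 0.974, 0.0], [0.974, 0.227, -0.0], [-0.0, 0.0, -1.0]]
force: [-0.2, -0.5, -0.4]
opening: 0.546
gripper_force: 0.0
```

Run:
```python
from h import *
W,p=cloud("scene");cv2.imwrite("pics/scene7.png",cv2.resize(p[180:300,260:420,::-1],None,fx=5,fy=5))
s=cv2.cvtColor(p,cv2.COLOR_RGB2HSV)
k=np.zeros(s.shape[:2],bool);k[205:290,340:405]=1
m=k&(abs(W[...,2]-102)<5)&(s[...,1]<100);print("tins top",m.sum(),rect(W[m][:,:2]))
m=k&(abs(W[...,2]-86)<3)&(s[...,1]<60);print("stop",m.sum(),rect(W[m][:,:2]))
s=sense();print(s["eef_pos"],s["force"],s["time_s"])
```

```text
tins top 711 (array([586.4, 202. ]), array([58.5, 56.1]), 14.12)
stop 250 (array([585.8, 197. ]), array([86.7, 69.2]), 11.48)
[612.47064396 -28.79919818 174.08683816] [-0.32785945  0.69882735 -0.57816536] 17.95
```

View pics/scene7.png

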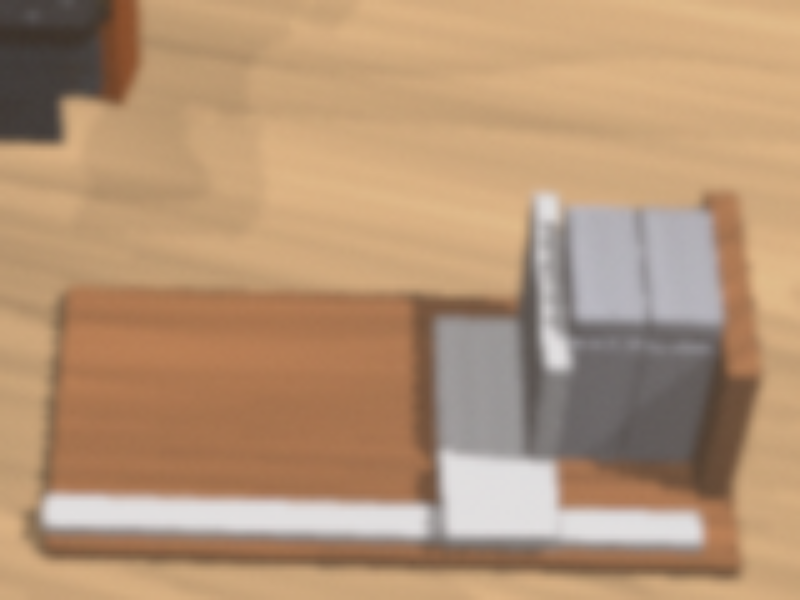

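The tins are upright, square and in line (tops at (605,265) and (685,265), combined footprint 58.5 x 56.1 mm). They are held snug between the stop plate (550,280) and the wall, and the arm is clear.

```bash
python3 -c "from rig import *;print(sign_off())"
```

```text
the job is handed in; nothing more can be done
None
```

The tin is standing upright in the rack, in line beside the packed tin, and the end stop is slid up so both are held snug against the end wall; I handed the job in at about 18 s with the arm clear.

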